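Shut and latch the panel rack

ROBOT

A 6-joint arm with a two-finger parallel gripper is mounted at the origin on the work surface. World frame = base frame: x ahead of the robot, y to its left, z up, the work surface at z = 0. Lengths are in mm, angles in degrees, forces in N, time in s.
With the tool pointing down it reaches from about 350 to 850 mm from the base axis. Payload 8.1 kg.
Tool frame: the origin (TCP) lies midway between the tips of the shut fingers; the grasp point (between the pads) lies 19 mm behind it; z points along the fingers, y is the line along which they close (so a half turn about z gives the same grasp; the last joint's range is limited). The gripper opens to 85 mm and grips with 20 to 120 N. Pads are 22 mm wide; open, the fingers measure 114 mm over their backs; the gripper's body (76 mm by 85 mm) begins 54 mm behind the grasp point. The pads swing forward as they close: fully open they stand 13 mm farther back than shut.
Start: joints at [-69.523, 7.471, 85.268, -0, 87.261, -4.893], TCP at [257.102, -542.129, 231.292] pointing down, gripper open.
Joint ranges: [-169.43, 169.43], [-51.17, 129.36], [1.28, 143.12], [-76.62, 256.62], [0, 156.53], [-152.29, 152.29]. Speed limits (degrees/s): [136.94, 136.94, 159.86, 180, 180, 180].

INTERFACE

Orientations are given as [roll, pitch, yaw] about the fixed x, y, z axes, in that order (R = Rz(yaw) Ry(pitch) Rx(roll)).
In Python, from bench import sense, snapshot, camera_params, hand_in, masks_of, pinpoint gives the robot as it stands.
- The arm moves only by the tool step_arm, never from a script. Its argument "targets" is a list of rows, each an object with "angular": the turn, a rotation vector about the tool's x, y, z scaled (see below), a list of three; "dp": the shift along the tool's x, y, z scaled (see below), a list of three; "fingers": the closure, from 0 (fully open) to 1 (shut). A call has exactly 8 rows; each row is the pose to reach, as a shift and turn from the pose commanded when the call began, along the tool's axes at that moment, turning the shorter way round; what a row does not reach only later rows make up. The controller multiplies each number of a shift by 0.2 m and each number of a turn by 180 degrees. A row lasts 1/8 s, in which the tool goes at most 62.5 mm and 10.7 degrees, less where a joint would pass 70% of its speed; a pose out of reach is approached as far as the arm can. A call with a number of a shift or a turn outside -1 to 1 is refused whole. A call with a gripper value outside its range is refused whole. The fingers move at their own pace and stop on an object; "newtons" is the grip in N (left out, the last holds). Time passes only in rows, so rows that repeat a pose let the fingers close, or fill a call up. It gives the time, the measured TCP pose, the force, the opening and the grip force at its end, in the units of the state.
- sense(): the state, without advancing time (a new reading comes with each control period).
- snapshot(name): name is "scene" or "top" or "wrist"; returns the picture (420x560x3 uint8, blue, green, red); there is no depth.
- camera_params(name): a dict with "vfov" (degrees; the focal length in pixels is half the picture's height over the tangent of half this angle, whatever the lens; pixels are square), "cx", "cy" (the principal point, pixels), "R" (3x3) and "t" (3): a world point X has camera coordinates R X + t. Camera axes: x right, y down, z forward; pixel columns grow to the right and rows downward; lengths in mm; the calibration is good to about 2 mm. The wrist camera is an equidistant fisheye: a pixel r from the principal point sees the ray r / f radians off the axis. A picture is of the moment at which its call begins: read the wrist's pose just before it. camera_params takes no time and is no camera call; for the wrist camera it gives the pose at the moment of the call.
- hand_in(): hands the job in; it is judged then, once.
Trained networks look in the newest picture that a camera, given by its name, has taken for a name from the list of things; names that differ only in an ending like _2 or _b are one class to them, and where a whole thing is asked for, a point or a joint stands for the part that bears it (a point fixed in the world has none). Each returns a list of dicts, best first, with "conf" (0 to 1); they miss things now and then, are a little off and sometimes report something else, mostly with a low value. They report only what shows in the picture. A call takes as long as a camera call.
- masks_of(camera, label): "pixels" (420x560 bool, what is visible of it) and "at" ([column, row] in pixels, amid what is visible of it).
- pinpoint(camera, label): "at" ([column, row] in pixels: a listed point, or the origin of a listed thing).
The state is a dict: "time": time; "joint_pos": joint angles; "qd": joint speeds; "joint_efforts": joint torques, N m; "tool_pos": TCP position; "tcp_rot": TCP orientation; "ft_force": force on the tool from outside, world axes, zero at the start; "wrist_torque": the same for the moment, N m; "finger_gap": finger opening in mm; "grip_force": force on a finger pad.
Only numpy, scipy, OpenCV 4.12 (cv2) and the standard library are available. Lean on these libraries where they do the work, as an engineer would, in place of code of your own. Each camera call takes 0.05 s, during which the arm holds its last target. There are 200 camera calls.

TASK

The front gate of the icon rack has been left open. Take the latch bar by its black upright handle, lift the bar high enough to pass over the lip of the catch before it gets there, swing the gate shut against the rubber buffer, pressing only as firmly as it takes for the bar to clear the lip (never shove or ram the catch), and let the bar fall fully home behind the lip so that the gate stays latched when you let go. Leave the icons and the other things on the bench as they are.

Things in the scene. Friction and masses are not known exactly. Their poses are not given: they have to be found in the camera images.
- lift_handle (a point): Middle of the black round grip (16 mm thick, 60 mm tall, upright) on the latch bar: the place to hold it. The bar's top edge is 56 mm and the gate's top edge 35 mm below it, bar down. It is 255 mm from the hinge axis along the gate, 15 mm before the gate's middle plane. Frame: x is the gate's normal, the way it closes; y runs along the bar from tip to pivot; z up along the grip.
- bar_pivot (a point): Pivot of the latch bar on the gate's front, 80 mm from the hinge axis; the lifting handle is 175 mm from it. The bar is flat steel, 8 mm thick, 22 mm tall; its tip lies 265 mm from the pivot. It falls by its own weight (2 to 4 N at the handle).
- latch_bar (a joint): Latch bar's angle in rad about its pivot: 0 level, resting on its stop pin; grows as the bar lifts; a second stop pin ends it at 0.30. It passes over the lip of the catch from about 0.08 up, that is with the handle raised 14 mm.
- gate_hinge (a point): Point on the upright hinge axis of the gate, 165 mm above the bench, at the latch bar's height. Its frame turns with the gate: -y runs along the gate to its free edge (300 mm away), -x points out of its front face.
- gate (a joint): Gate's swing in rad: 0 about shut, grows as it opens to its front (clockwise seen from above). It stays where it is left (slight hinge friction). Latched it reads -0.045 to 0.045, according to how the catch is set.
- rack: Steel panel rack 220 x 410 mm with a wooden floor and 200 mm posts; origin at the centre of its underside, front (gate side) towards its -x, hinge post at +y, catch post at -y.
- strike: Pad screwed to the catch post, with a slotted bracket that carries catch and buffer. Origin on the post's front face, 335 mm from the hinge axis, at the bar's height; -x points to the front. The bracket may be set up to 13 mm farther in or out than its middle setting (gate latched at 0); this is not measured and must be felt. More than 20 N on it is a shove.
- catch_mid (a point): Where the catch is at the middle setting, 325 mm from the hinge axis, at the height of the level bar: an upturned steel hook, 30 mm wide along the gate. Its yellow front lip is 6 mm thick and stands 18 mm above the underside of the level bar. The bar drops behind the lip; the lip's inner face is 4 mm in front of this point.
- buffer_mid (a point): Tip of the rubber buffer (22 mm round, under the catch) at the middle setting, 325 mm from the hinge axis; a steel tongue on the gate's free edge meets it 2 mm before the bar clears the lip. It springs 4 N per mm: about 7 N on it (9 to 10 N at the handle) let the bar pass behind the lip; with less the bar stays on the lip or jams. Latched, it holds the bar against the lip.
- icon_red: Wooden icon panel 170 x 22 x 200 mm with a red field, standing loose in the rack. Origin at the centre of its underside.
- icon_blue: Wooden icon panel 160 x 22 x 190 mm with a blue field, standing loose in the rack. Origin at the centre of its underside.
- icon_green: Wooden icon panel 165 x 20 x 195 mm with a green field, standing loose in the rack. Origin at the centre of its underside.
- bottle: Green glass bottle, 68 mm wide, 230 mm tall, loose. Origin at the centre of its underside.
- jar: Glass jar with a white cap, 72 mm wide, 85 mm tall, loose. Origin at the centre of its underside.
- block: Dark wood block 110 x 35 x 30 mm, loose. Origin at the centre of its underside.
- brush: Flat brush lying on the bench, loose. Origin under its middle.
- tin: Round tin, 80 mm wide, 60 mm tall, loose. Origin at the centre of its underside.

How it is judged:
By the outcome, as a careful person would: the job done as asked, in the order asked, and still so for the second after the job is handed in, with the robot touching nothing.
It also fails if it takes over 58 s, if anything falls off the work surface, if the arm or the gripper's body presses on something with over 40 N, if the wrist force passes 120 N, or if a joint passes its speed limit or range.

## Working session

There is one attempt and no reset: what is moved stays moved. The work goes in short steps, Python scripts to look and compute and a tool call to move; the robot and the scene stay as the last step left them, time stands still between calls to the robot, and variables do not carry over. Pictures are saved under pics/ and viewed, at most 10 in all, crops included, and the job is handed in when it is done.

Besides the shell and the picture viewer there is one more tool, called after ">>>" in YAML: its name, and indented under it one key for each argument. step_arm: Moves the arm, as the interface text tells. Its arguments: {"type":"object","properties":{"targets":{"type":"array","items":{"type":"object","properties":{"angular":{"type":"array","items":{"type":"number","minimum":-1,"maximum":1}},"dp":{"type":"array","items":{"type":"number","minimum":-1,"maximum":1}},"fingers":{"type":"number"}}}},"newtons":{"type":"number"}},"required":["targets"]}

```bash
mkdir -p pics
cat > h.py <<'E'
import numpy as np, cv2
from bench import *
from scipy.spatial.transform import Rotation as Ro
def ray(cam,px,P=None):
    P=P or camera_params(cam); f=210/np.tan(np.radians(P['vfov']/2))
    d=np.array([px[0]-P['cx'],px[1]-P['cy']])
    if cam=='wrist':
        r=np.hypot(*d); a=r/f; v=np.r_[d/r*np.sin(a) if r else d, np.cos(a)]
    else: v=np.r_[d/f,1]
    R=np.array(P['R']); t=np.array(P['t'])
    v=R.T@v; return -R.T@t, v/np.linalg.norm(v)
def tri(rs):
    A=0;b=0
    for c,v in rs:
        M=np.eye(3)-np.outer(v,v); A=A+M; b=b+M@c
    X=np.linalg.solve(A,b); return X,[round(float(np.linalg.norm((np.eye(3)-np.outer(v,v))@(X-c))),1) for c,v in rs]
def atz(r,z): c,v=r; return c+v*(z-c[2])/v[2]
E
python3 - <<'E'
from h import *
s=snapshot('scene');t=snapshot('top');w=snapshot('wrist')
cv2.imwrite('pics/s.png',s);cv2.imwrite('pics/t.png',t);cv2.imwrite('pics/w.png',w)
for n in ['lift_handle','bar_pivot','gate_hinge','catch_mid','buffer_mid','strike','rack']:
    rs=[]
    for c in ['scene','top','wrist']:
        p=pinpoint(c,n)
        if p: print(n,c,np.round(p[0]['at']),round(p[0]['conf'],2)); 
        if p and p[0]['conf']>.4: rs.append(ray(c,p[0]['at']))
    if len(rs)>1: X,e=tri(rs); print('  ',X.round(1),e)
st=sense(); print({k:np.round(v,2) for k,v in st.items()})
E
```

```text
lift_handle scene [294. 205.] 0.92
lift_handle top [240. 205.] 0.77
   [563.4 119.8 232.2] [3.5, 3.5]
bar_pivot scene [235. 226.] 0.88
bar_pivot top [262. 168.] 0.61
   [714.9  44.9 159.7] [13.2, 13.2]
gate_hinge scene [210. 228.] 0.77
gate_hinge top [279. 144.] 0.57
   [791.1  -1.6 155.5] [1.0, 1.0]
catch_mid scene [293. 187.] 0.65
catch_mid top [288. 235.] 0.78
   [470.5 -40.2 150.4] [1.7, 1.7]
buffer_mid scene [290. 190.] 0.77
buffer_mid top [295. 237.] 0.76
   [467.3 -66.6 119.8] [1.4, 1.4]
strike scene [282. 175.] 0.76
strike top [303. 236.] 0.7
   [473.2 -96.4 163.9] [4.8, 4.8]
rack scene [227. 213.] 0.9
rack top [323. 188.] 0.76
   [ 664.1 -174.1   17.6] [1.6, 1.6]
{'time': np.float64(1.2), 'joint_pos': array([-69.52,   7.47,  85.27,   0.  ,  87.26,  -4.89]), 'qd': array([ 0.02,  0.01,  0.02, -0.08,  0.01,  0.03]), 'joint_efforts': array([ -0.  , -56.93, -50.09,  -0.  ,   0.  ,   0.  ]), 'tool_pos': array([ 257.1 , -542.12,  231.32]), 'tcp_rot': array([180.  ,  -0.  ,  25.37]), 'ft_force': array([ 0.44, -0.13, -0.27]), 'wrist_torque': array([ 0.02, -0.06, -0.04]), 'grip_force': np.float64(0.0), 'finger_gap': np.float64(85.93)}
```

View pics/s.png

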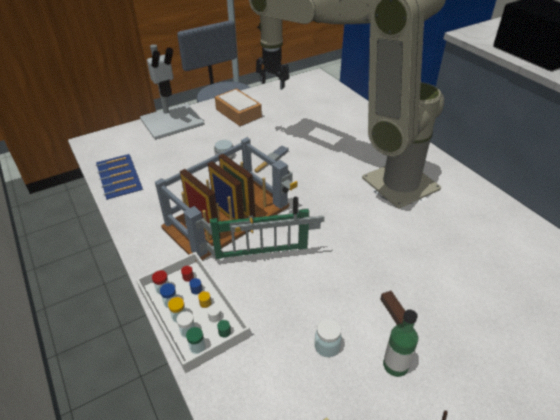

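View pics/t.png

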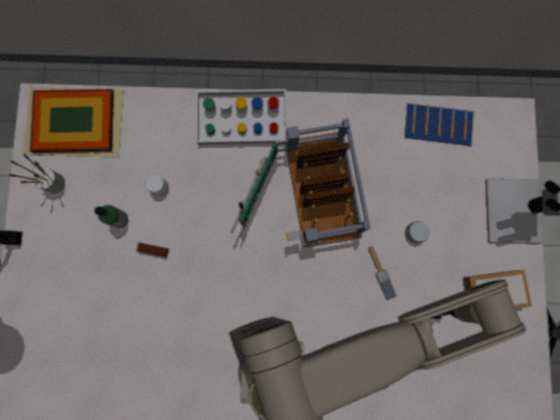

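The scene view shows the gate open towards the robot's left, with the black handle at (295,203) and the yellow catch lip at (291,186). The top view has the gate from (276,145) to (237,237), the catch at (288,235), and clear bench around the handle. The network fits agree with the given dimensions: the hinge is near (791,-2) and the gate is open about 32°. I'll raise the arm and cross over to the handle.

>>> step_arm:
  targets:
    - {"dp":[0,0,-0.3],"angular":[0,0,0],"fingers":0.3}
    - {"dp":[0.2,-0.17,-0.5],"angular":[0,0,0],"fingers":0.3}
    - {"dp":[0.45,-0.38,-0.55],"angular":[0,0,0],"fingers":0.3}
    - {"dp":[0.65,-0.54,-0.55],"angular":[0,0,0],"fingers":0.3}
    - {"dp":[0.93,-0.78,-0.55],"angular":[0,0,0],"fingers":0.3}
    - {"dp":[0.93,-0.78,-0.55],"angular":[0,0,0],"fingers":0.3}
    - {"dp":[0.93,-0.78,-0.55],"angular":[0,0,0],"fingers":0.3}
    - {"dp":[0.93,-0.78,-0.55],"angular":[0,0,0],"fingers":0.3}

```text
time: 2.2
tool_pos: [357.9, -322.5, 341.1]
tcp_rot: [180.0, 0.0, 25.3]
ft_force: [0.8, -0.4, -0.6]
finger_gap: 59.8
grip_force: 0.0
```

>>> step_arm:
  targets:
    - {"dp":[0.2,-0.17,0],"angular":[0,0,0],"fingers":0.3}
    - {"dp":[0.4,-0.34,0],"angular":[0,0,0],"fingers":0.3}
    - {"dp":[0.6,-0.5,0],"angular":[0,0,0],"fingers":0.3}
    - {"dp":[0.93,-0.78,0],"angular":[0,0,0],"fingers":0.3}
    - {"dp":[0.93,-0.78,0],"angular":[0,0,0],"fingers":0.3}
    - {"dp":[0.93,-0.78,0],"angular":[0,0,0],"fingers":0.3}
    - {"dp":[0.93,-0.78,0],"angular":[0,0,0],"fingers":0.3}
    - {"dp":[0.93,-0.78,0],"angular":[0,0,0],"fingers":0.3}

```text
time: 3.2
tool_pos: [459.2, -102.3, 341.2]
tcp_rot: [180.0, 0.0, 25.2]
ft_force: [-0.3, 0.8, 0.2]
finger_gap: 59.8
grip_force: 0.0
```

>>> step_arm:
  targets:
    - {"dp":[0.2,-0.17,0],"angular":[0,0,0.05],"fingers":0.3}
    - {"dp":[0.4,-0.34,0],"angular":[0,0,0.1],"fingers":0.3}
    - {"dp":[0.6,-0.5,0],"angular":[0,0,0.15],"fingers":0.3}
    - {"dp":[0.8,-0.66,0],"angular":[0,0,0.2],"fingers":0.3}
    - {"dp":[0.93,-0.78,0],"angular":[0,0,0.28],"fingers":0.3}
    - {"dp":[0.93,-0.78,0],"angular":[0,0,0.28],"fingers":0.3}
    - {"dp":[0.93,-0.78,0],"angular":[0,0,0.28],"fingers":0.3}
    - {"dp":[0.93,-0.78,0],"angular":[0,0,0.28],"fingers":0.3}

```text
time: 4.2
tool_pos: [560.9, 118.8, 341.4]
tcp_rot: [180.0, -0.0, -25.0]
ft_force: [-0.3, -0.8, -0.1]
finger_gap: 59.8
grip_force: 0.0
```

Run:
```python
from h import *
P=camera_params('wrist');w=snapshot('wrist');snapshot('scene');snapshot('top');cv2.imwrite('pics/w2.png',w)
for n in ['lift_handle','bar_pivot','gate_hinge','catch_mid','strike']:
    rs=[]
    for c in ['wrist','scene','top']:
        p=pinpoint(c,n)
        if p: 
            print(n,c,np.round(p[0]['at']),round(p[0]['conf'],2)); r=ray(c,p[0]['at'],P if c=='wrist' else None)
            if p[0]['conf']>.4: rs.append(r)
            print('   ',atz(r,232 if n=='lift_handle' else 165).round(1))
    if len(rs)>1: X,e=tri(rs); print('  ',X.round(1),e)
st=sense(); print({k:np.round(st[k],2) for k in ['time','joint_pos','tool_pos','tcp_rot','ft_force','finger_gap']})
```

```text
lift_handle wrist [284. 199.] 0.97
    [563.8 115.3 232. ]
lift_handle scene [295. 204.] 0.79
    [559.3 115.5 232. ]
lift_handle top [240. 204.] 0.63
    [563.3 118.7 232. ]
   [562.7 117.2 234.1] [2.6, 2.0, 1.4]
bar_pivot wrist [274.  17.] 0.95
    [718.9  53.3 165. ]
bar_pivot scene [237. 227.] 0.91
    [722.8  47.7 165. ]
bar_pivot top [261. 165.] 0.56
    [710.2  56.8 165. ]
   [717.5  53.2 165.5] [1.2, 7.2, 8.1]
gate_hinge scene [210. 226.] 0.87
    [791.4   4.8 165. ]
gate_hinge top [280. 145.] 0.93
    [785.4  -4.9 165. ]
   [788.2  -5.  155.2] [0.0, 0.0]
catch_mid wrist [447. 206.] 0.78
    [464.7 -39.1 165. ]
catch_mid scene [293. 185.] 0.76
    [472.4 -33.1 165. ]
catch_mid top [290. 235.] 0.5
    [472.4 -49.5 165. ]
   [467.3 -44.3 158.4] [6.1, 3.1, 7.9]
strike wrist [486. 184.] 0.79
    [467.3 -97.6 165. ]
strike scene [282. 172.] 0.74
    [ 466.9 -114.3  165. ]
strike top [151. 248.] 0.71
    [414.7 415.8 165. ]
   [560.9 214.8 489.9] [131.9, 102.7, 206.6]
{'time': np.float64(5.1), 'joint_pos': array([  6.94,   2.28,  79.4 ,  -0.  ,  98.33, 121.97]), 'tool_pos': array([560.76, 119.87, 341.26]), 'tcp_rot': array([180.  ,   0.  , -25.02]), 'ft_force': array([ 0.89, -0.62, -0.17]), 'finger_gap': np.float64(59.82)}
```

View pics/w2.png

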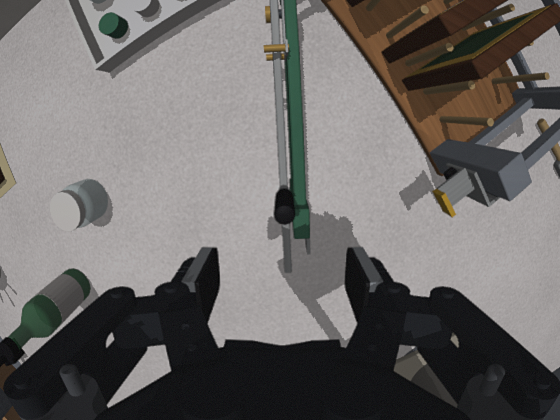

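The wrist view shows the handle's top at (284,195) between the open fingers, the bar running up to the pivot near (276,17), and the yellow lip at (445,203). That agrees with the measured positions. I'll descend and grip the handle.

>>> step_arm:
  targets:
    - {"dp":[0.018,0.009,0.2],"angular":[0,0,0],"fingers":0.3}
    - {"dp":[0.018,0.009,0.4],"angular":[0,0,0],"fingers":0.3}
    - {"dp":[0.018,0.009,0.55],"angular":[0,0,0],"fingers":0.3}
    - {"dp":[0.018,0.009,0.615],"angular":[0,0,0],"fingers":0.3}
    - {"dp":[0.018,0.009,0.615],"angular":[0,0,0],"fingers":0.3}
    - {"dp":[0.018,0.009,0.615],"angular":[0,0,0],"fingers":0.6}
    - {"dp":[0.018,0.009,0.615],"angular":[0,0,0],"fingers":1}
    - {"dp":[0.018,0.009,0.615],"angular":[0,0,0],"fingers":1}
  newtons: 40

```text
time: 6.1
tool_pos: [564.0, 116.8, 219.8]
tcp_rot: [-179.9, -0.1, -25.0]
ft_force: [-0.6, 0.3, 3.5]
finger_gap: 15.1
grip_force: 38.9
```

>>> step_arm:
  targets:
    - {"dp":[0,0,0],"fingers":1}
    - {"dp":[0,0,0],"fingers":1}
    - {"dp":[0,0,0],"fingers":1}
    - {"dp":[0,0,0],"fingers":1}
    - {"dp":[0,0,0],"fingers":1}
    - {"dp":[0,0,0],"fingers":1}
    - {"dp":[0,0,0],"fingers":1}
    - {"dp":[0,0,0],"fingers":1}

```text
validation failed for argument at $.ta...
```

Run:
```python
from h import *
P=camera_params('wrist');w=snapshot('wrist');cv2.imwrite('pics/w3.png',w)
st=sense(); print({k:np.round(st[k],2) for k in ['time','joint_pos','tool_pos','tcp_rot','ft_force','finger_gap','grip_force','wrist_torque']})
for n in ['lift_handle','bar_pivot','catch_mid','strike']:
    p=pinpoint('wrist',n)
    if p: print(n,np.round(p[0]['at']),round(p[0]['conf'],2),atz(ray('wrist',p[0]['at'],P),165).round(1))
```

```text
{'time': np.float64(6.15), 'joint_pos': array([  6.59,   3.94,  90.23,   0.  ,  85.69, 121.63]), 'tool_pos': array([564.01, 116.75, 219.81]), 'tcp_rot': array([-1.7993e+02, -1.2000e-01, -2.5030e+01]), 'ft_force': array([-0.57,  0.07,  5.69]), 'finger_gap': np.float64(14.58), 'grip_force': np.float64(38.91), 'wrist_torque': array([-0.08,  0.12,  0.07])}
bar_pivot [ 51. 224.] 0.24 [638.3 279.4 165. ]
catch_mid [511. 250.] 0.56 [465.2 -39.5 165. ]
```

View pics/w3.png

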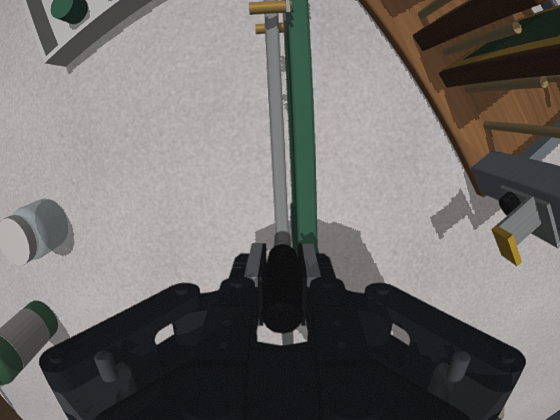

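The fingers hold the handle at (283,280), and the bar lies along the gate as expected. Next I lift the bar about 0.14 rad along its arc, tilting the tool with it.

>>> step_arm:
  targets:
    - {"dp":[0,0,0],"angular":[0,0,0],"fingers":1}
    - {"dp":[0.013,0,-0.031],"angular":[0,-0.011,0],"fingers":1}
    - {"dp":[0.025,0,-0.062],"angular":[0,-0.023,0],"fingers":1}
    - {"dp":[0.037,0,-0.092],"angular":[0,-0.034,0],"fingers":1}
    - {"dp":[0.048,0,-0.122],"angular":[0,-0.0455,0],"fingers":1}
    - {"dp":[0.048,0,-0.122],"angular":[0,-0.0455,0],"fingers":1}
    - {"dp":[0.048,0,-0.122],"angular":[0,-0.0455,0],"fingers":1}
    - {"dp":[0.048,0,-0.122],"angular":[0,-0.0455,0],"fingers":1}

```text
time: 7.35
tool_pos: [571.8, 112.6, 242.4]
tcp_rot: [180.0, 8.2, -25.0]
ft_force: [-0.1, 0.1, -1.1]
finger_gap: 14.9
grip_force: 39.9
```

```bash
cat > plan.py <<'E'
import sys
from h import *
# rows for swinging grasp about hinge by world-z angles; tool turns along
H=np.array([789.5,-3.]); st=sense()
p=np.array(st['tool_pos']);R=Ro.from_euler('xyz',st['tcp_rot'],degrees=True)
print({k:np.round(st[k],2) for k in ['time','tool_pos','tcp_rot','ft_force','finger_gap','grip_force']})
for a in map(float,sys.argv[1:]):
    Z=Ro.from_euler('z',a,degrees=True); d=Z.apply(p-np.r_[H,0])+np.r_[H,0]-p
    print(a,(R.inv().apply(d)/200).round(4),((R.inv()*Z*R).as_rotvec(degrees=True)/180).round(4))
E
python3 plan.py 3 6 9 12 15 18 21 24
```

```text
{'time': np.float64(7.35), 'tool_pos': array([571.78, 112.63, 242.38]), 'tcp_rot': array([179.98,   8.16, -25.02]), 'ft_force': array([-0.13,  0.05, -1.06]), 'finger_gap': np.float64(14.9), 'grip_force': np.float64(39.86)}
3.0 [-0.0016  0.0645  0.0003] [-0.0024  0.     -0.0165]
6.0 [1.00e-04 1.29e-01 0.00e+00] [-0.0047  0.     -0.033 ]
9.0 [ 0.0052  0.1934 -0.0007] [-0.0071  0.     -0.0495]
12.0 [ 0.0136  0.2573 -0.0019] [-0.0095  0.     -0.066 ]
15.0 [ 0.0253  0.3208 -0.0035] [-0.0118  0.     -0.0825]
18.0 [ 0.0402  0.3835 -0.0056] [-0.0142  0.     -0.099 ]
21.0 [ 0.0584  0.4454 -0.0082] [-0.0166  0.     -0.1155]
24.0 [ 0.0798  0.5062 -0.0113] [-0.0189  0.     -0.132 ]
```

>>> step_arm:
  targets:
    - {"dp":[-0.001,0.032,0],"angular":[-0.0012,0,-0.008],"fingers":1}
    - {"dp":[-0.001,0.097,0],"angular":[-0.0035,0,-0.025],"fingers":1}
    - {"dp":[0.002,0.161,-0.0003],"angular":[-0.006,0,-0.041],"fingers":1}
    - {"dp":[0.0094,0.225,-0.0013],"angular":[-0.0083,0,-0.058],"fingers":1}
    - {"dp":[0.0253,0.321,-0.0035],"angular":[-0.0118,0,-0.0825],"fingers":1}
    - {"dp":[0.0402,0.3835,-0.0056],"angular":[-0.0142,0,-0.099],"fingers":1}
    - {"dp":[0.0584,0.4454,-0.0082],"angular":[-0.0166,0,-0.1155],"fingers":1}
    - {"dp":[0.0584,0.4454,-0.0082],"angular":[-0.0166,0,-0.1155],"fingers":1}

```text
time: 8.35
tool_pos: [548.2, 25.3, 241.9]
tcp_rot: [180.0, 7.7, -4.0]
ft_force: [20.5, -0.7, -14.9]
finger_gap: 15.0
grip_force: 39.5
```

```bash
python3 - <<'E'
from h import *
P=camera_params('wrist');w=snapshot('wrist');cv2.imwrite('pics/w4.png',w)
for n in ['catch_mid','strike','buffer_mid']:
    p=pinpoint('wrist',n)
    if p: print(n,np.round(p[0]['at']),round(p[0]['conf'],2),atz(ray('wrist',p[0]['at'],P),165).round(1))
E
python3 plan.py 2 4 5 6 7 8 9 10 11 12
```

```text
catch_mid [367. 286.] 0.85 [468.5 -39.5 165. ]
strike [434. 280.] 0.98 [ 466.9 -100.2  165. ]
buffer_mid [382. 252.] 0.71 [501.2 -49.5 165. ]
{'time': np.float64(8.55), 'tool_pos': array([548.21,  25.95, 241.83]), 'tcp_rot': array([179.99,   7.73,  -4.  ]), 'ft_force': array([ 20.29,  -0.82, -15.09]), 'finger_gap': np.float64(15.06), 'grip_force': np.float64(39.48)}
2.0 [-0.0013  0.0424  0.0002] [-0.0015  0.     -0.011 ]
4.0 [-0.0012  0.0848  0.0002] [-0.003  0.    -0.022]
5.0 [-6.00e-04  1.06e-01  1.00e-04] [-0.0037  0.     -0.0275]
6.0 [ 0.0004  0.1272 -0.    ] [-0.0045  0.     -0.033 ]
7.0 [ 0.0017  0.1484 -0.0002] [-0.0052  0.     -0.0385]
8.0 [ 0.0034  0.1695 -0.0004] [-0.006  0.    -0.044]
9.0 [ 0.0055  0.1906 -0.0007] [-0.0067  0.     -0.0495]
10.0 [ 0.0079  0.2117 -0.001 ] [-0.0075  0.     -0.0551]
11.0 [ 0.0107  0.2327 -0.0014] [-0.0082  0.     -0.0606]
12.0 [ 0.0139  0.2536 -0.0018] [-0.009   0.     -0.0661]
```

View pics/w4.png

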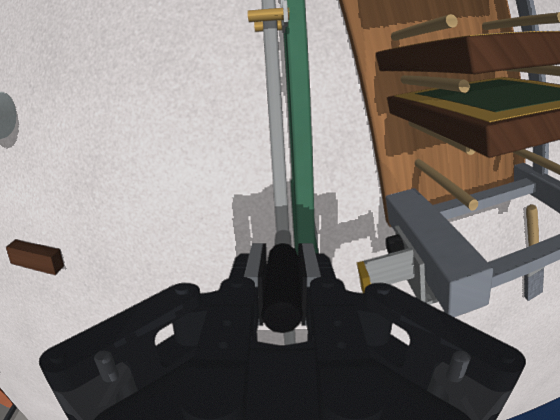

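The gate has swung to about 10° short of shut, and the yellow lip is at (364,274). The reading (20 N towards the pivot, 15 N down) means my arc is slightly too wide, so I'll relax that inwards before going on.

>>> step_arm:
  targets:
    - {"dp":[0.005,0,0.002],"angular":[0,0,0],"fingers":1}
    - {"dp":[0.008,0,0.004],"angular":[0,0,0],"fingers":1}
    - {"dp":[0.008,0,0.004],"angular":[0,0,0],"fingers":1}
    - {"dp":[0.008,0,0.004],"angular":[0,0,0],"fingers":1}
    - {"dp":[0.008,0,0.004],"angular":[0,0,0],"fingers":1}
    - {"dp":[0.008,0,0.004],"angular":[0,0,0],"fingers":1}
    - {"dp":[0.008,0,0.004],"angular":[0,0,0],"fingers":1}
    - {"dp":[0.008,0,0.004],"angular":[0,0,0],"fingers":1}

```text
time: 9.55
tool_pos: [548.1, 26.1, 241.5]
tcp_rot: [180.0, 7.9, -4.0]
ft_force: [11.0, -1.7, -7.6]
finger_gap: 15.0
grip_force: 40.1
```

>>> step_arm:
  targets:
    - {"dp":[0.005,0.01,0.001],"angular":[0,0,-0.003],"fingers":1}
    - {"dp":[0.009,0.028,0.002],"angular":[-0.001,0,-0.007],"fingers":1}
    - {"dp":[0.0095,0.047,0.003],"angular":[-0.0017,0,-0.012],"fingers":1}
    - {"dp":[0.01,0.066,0.003],"angular":[-0.0024,0,-0.017],"fingers":1}
    - {"dp":[0.011,0.085,0.003],"angular":[-0.003,0,-0.022],"fingers":1}
    - {"dp":[0.011,0.085,0.003],"angular":[-0.003,0,-0.022],"fingers":1}
    - {"dp":[0.011,0.085,0.003],"angular":[-0.003,0,-0.022],"fingers":1}
    - {"dp":[0.011,0.085,0.003],"angular":[-0.003,0,-0.022],"fingers":1}

```text
time: 10.55
tool_pos: [547.2, 9.7, 240.8]
tcp_rot: [-180.0, 8.2, -0.0]
ft_force: [-2.7, 0.2, 3.1]
finger_gap: 14.9
grip_force: 40.8
```

```bash
python3 plan.py 0.5 1 1.5 2 2.5 3
```

```text
{'time': np.float64(10.55), 'tool_pos': array([547.15,   9.69, 240.82]), 'tcp_rot': array([-1.7997e+02,  8.2100e+00, -3.0000e-02]), 'ft_force': array([-2.66,  0.19,  3.12]), 'finger_gap': np.float64(14.91), 'grip_force': np.float64(40.81)}
0.5 [-0.0005  0.0106  0.0001] [-0.0004 -0.     -0.0027]
1.0 [-0.0009  0.0212  0.0001] [-0.0008 -0.     -0.0055]
1.5 [-0.0012  0.0317  0.0002] [-0.0012 -0.     -0.0082]
2.0 [-0.0014  0.0423  0.0002] [-0.0016 -0.     -0.011 ]
2.5 [-0.0016  0.0529  0.0002] [-0.002  -0.     -0.0137]
3.0 [-0.0016  0.0635  0.0002] [-0.0024 -0.     -0.0165]
```

>>> step_arm:
  targets:
    - {"dp":[-0.0005,0.01,0],"angular":[-0.0004,0,-0.0027],"fingers":1}
    - {"dp":[-0.001,0.02,0],"angular":[-0.0008,0,-0.0055],"fingers":1}
    - {"dp":[-0.001,0.028,0],"angular":[-0.001,0,-0.007],"fingers":1}
    - {"dp":[-0.001,0.034,0],"angular":[-0.0012,0,-0.009],"fingers":1}
    - {"dp":[-0.001,0.042,0],"angular":[-0.0016,0,-0.011],"fingers":1}
    - {"dp":[-0.001,0.042,0],"angular":[-0.0016,0,-0.011],"fingers":1}
    - {"dp":[-0.001,0.042,0],"angular":[-0.0016,0,-0.011],"fingers":1}
    - {"dp":[-0.001,0.042,0],"angular":[-0.0016,0,-0.011],"fingers":1}

```text
time: 11.55
tool_pos: [547.1, 1.2, 240.7]
tcp_rot: [-180.0, 8.2, 2.0]
ft_force: [-3.5, -0.1, 0.4]
finger_gap: 14.9
grip_force: 40.5
```

>>> step_arm:
  targets:
    - {"dp":[-0.0005,0.005,0],"angular":[-0.0002,0,-0.0013],"fingers":1}
    - {"dp":[-0.0007,0.01,0],"angular":[-0.0004,0,-0.0027],"fingers":1}
    - {"dp":[-0.001,0.015,0],"angular":[-0.0006,0,-0.004],"fingers":1}
    - {"dp":[-0.001,0.021,0],"angular":[-0.0008,0,-0.0055],"fingers":1}
    - {"dp":[-0.001,0.021,0],"angular":[-0.0008,0,-0.0055],"fingers":1}
    - {"dp":[-0.001,0.021,0],"angular":[-0.0008,0,-0.0055],"fingers":1}
    - {"dp":[-0.001,0.021,0],"angular":[-0.0008,0,-0.0055],"fingers":1}
    - {"dp":[-0.001,0.021,0],"angular":[-0.0008,0,-0.0055],"fingers":1}

```text
time: 12.55
tool_pos: [547.2, -3.0, 240.8]
tcp_rot: [-180.0, 8.2, 3.0]
ft_force: [0.7, -0.3, -0.5]
finger_gap: 14.9
grip_force: 40.3
```

>>> step_arm:
  targets:
    - {"dp":[0,0.005,0],"angular":[-0.0002,0,-0.0013],"fingers":1}
    - {"dp":[0,0.01,0],"angular":[-0.0004,0,-0.0027],"fingers":1}
    - {"dp":[0,0.015,0],"angular":[-0.0006,0,-0.004],"fingers":1}
    - {"dp":[0,0.021,0],"angular":[-0.0008,0,-0.0055],"fingers":1}
    - {"dp":[0,0.021,0],"angular":[-0.0008,0,-0.0055],"fingers":1}
    - {"dp":[0,0.021,0],"angular":[-0.0008,0,-0.0055],"fingers":1}
    - {"dp":[0,0.021,0],"angular":[-0.0008,0,-0.0055],"fingers":1}
    - {"dp":[0,0.021,0],"angular":[-0.0008,0,-0.0055],"fingers":1}

```text
time: 13.55
tool_pos: [547.4, -7.2, 240.8]
tcp_rot: [-180.0, 8.2, 4.0]
ft_force: [3.5, -0.3, -3.8]
finger_gap: 14.7
grip_force: 40.2
```

```bash
python3 - <<'E'
from h import *
w=snapshot('wrist');cv2.imwrite('pics/w5.png',cv2.resize(w[180:330,230:430],None,fx=4,fy=4)[:600])
E
python3 plan.py 1 2
```

```text
{'time': np.float64(13.6), 'tool_pos': array([547.4 ,  -7.15, 240.75]), 'tcp_rot': array([-179.98,    8.17,    3.97]), 'ft_force': array([ 2.87, -0.64, -3.82]), 'finger_gap': np.float64(14.94), 'grip_force': np.float64(40.2)}
1.0 [-0.0009  0.0211  0.0001] [-0.0008 -0.     -0.0055]
2.0 [-0.0015  0.0422  0.0002] [-0.0016 -0.     -0.011 ]
```

View pics/w5.png

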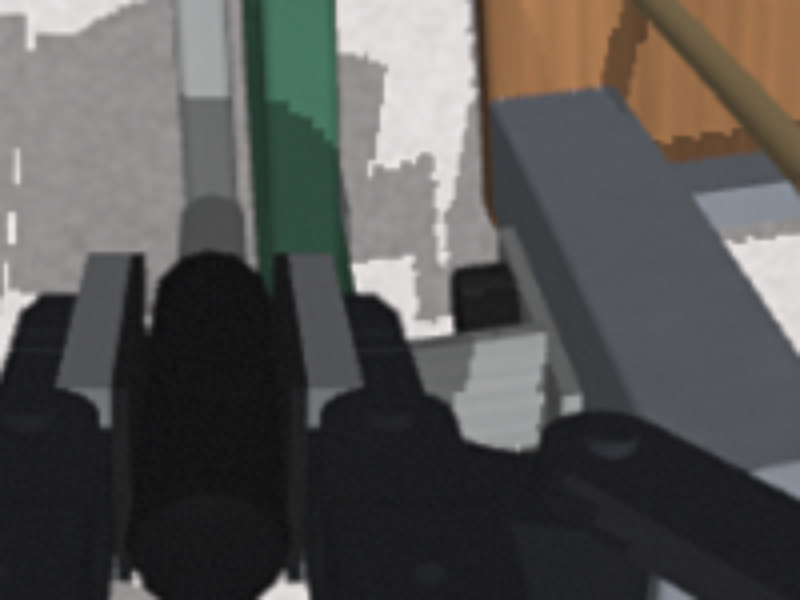

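The crop shows the gripped handle at (210,400), the gate edge at (345,250) and the black buffer tip at (455,300). There is still a gap of a few degrees and no contact, so I'll continue.

>>> step_arm:
  targets:
    - {"dp":[0,0.005,0],"angular":[-0.0002,0,-0.0013],"fingers":1}
    - {"dp":[0.001,0.01,0],"angular":[-0.0004,0,-0.0027],"fingers":1}
    - {"dp":[0.001,0.015,0],"angular":[-0.0006,0,-0.004],"fingers":1}
    - {"dp":[0.001,0.021,0],"angular":[-0.0008,0,-0.0055],"fingers":1}
    - {"dp":[0.001,0.021,0],"angular":[-0.0008,0,-0.0055],"fingers":1}
    - {"dp":[0.001,0.021,0],"angular":[-0.0008,0,-0.0055],"fingers":1}
    - {"dp":[0.001,0.021,0],"angular":[-0.0008,0,-0.0055],"fingers":1}
    - {"dp":[0.001,0.021,0],"angular":[-0.0008,0,-0.0055],"fingers":1}

```text
time: 14.6
tool_pos: [547.7, -11.4, 240.8]
tcp_rot: [-180.0, 8.2, 5.0]
ft_force: [1.9, -0.5, -3.2]
finger_gap: 14.9
grip_force: 40.2
```

>>> step_arm:
  targets:
    - {"dp":[0,0.005,0],"angular":[-0.0002,0,-0.0013],"fingers":1}
    - {"dp":[0.001,0.01,0],"angular":[-0.0004,0,-0.0027],"fingers":1}
    - {"dp":[0.001,0.015,0],"angular":[-0.0006,0,-0.004],"fingers":1}
    - {"dp":[0.001,0.021,0],"angular":[-0.0008,0,-0.0055],"fingers":1}
    - {"dp":[0.001,0.021,0],"angular":[-0.0008,0,-0.0055],"fingers":1}
    - {"dp":[0.001,0.021,0],"angular":[-0.0008,0,-0.0055],"fingers":1}
    - {"dp":[0.001,0.021,0],"angular":[-0.0008,0,-0.0055],"fingers":1}
    - {"dp":[0.001,0.021,0],"angular":[-0.0008,0,-0.0055],"fingers":1}

```text
time: 15.6
tool_pos: [548.1, -15.5, 240.8]
tcp_rot: [-180.0, 8.2, 6.0]
ft_force: [-3.4, -1.0, -1.3]
finger_gap: 14.8
grip_force: 40.4
```

>>> step_arm:
  targets:
    - {"dp":[0,0.003,0],"angular":[0,0,-0.001],"fingers":1}
    - {"dp":[0,0.006,0],"angular":[0,0,-0.002],"fingers":1}
    - {"dp":[0,0.009,0],"angular":[0,0,-0.0025],"fingers":1}
    - {"dp":[0,0.012,0],"angular":[0,0,-0.003],"fingers":1}
    - {"dp":[0,0.012,0],"angular":[0,0,-0.003],"fingers":1}
    - {"dp":[0,0.012,0],"angular":[0,0,-0.003],"fingers":1}
    - {"dp":[0,0.012,0],"angular":[0,0,-0.003],"fingers":1}
    - {"dp":[0,0.012,0],"angular":[0,0,-0.003],"fingers":1}

```text
time: 16.6
tool_pos: [548.4, -17.9, 240.7]
tcp_rot: [-179.9, 8.2, 6.5]
ft_force: [-6.2, -0.4, 1.5]
finger_gap: 14.9
grip_force: 40.7
```

>>> step_arm:
  targets:
    - {"dp":[0,0.003,0],"angular":[0,0,-0.001],"fingers":1}
    - {"dp":[0,0.006,0],"angular":[0,0,-0.002],"fingers":1}
    - {"dp":[0,0.009,0],"angular":[0,0,-0.0025],"fingers":1}
    - {"dp":[0,0.012,0],"angular":[0,0,-0.003],"fingers":1}
    - {"dp":[0,0.012,0],"angular":[0,0,-0.003],"fingers":1}
    - {"dp":[0,0.012,0],"angular":[0,0,-0.003],"fingers":1}
    - {"dp":[0,0.012,0],"angular":[0,0,-0.003],"fingers":1}
    - {"dp":[0,0.012,0],"angular":[0,0,-0.003],"fingers":1}

```text
time: 17.6
tool_pos: [548.7, -20.4, 240.8]
tcp_rot: [-179.8, 8.2, 7.1]
ft_force: [-5.1, -0.2, 0.7]
finger_gap: 14.8
grip_force: 40.9
```

>>> step_arm:
  targets:
    - {"dp":[-0.003,0.003,0],"angular":[0,0,-0.001],"fingers":1}
    - {"dp":[-0.003,0.006,0],"angular":[0,0,-0.002],"fingers":1}
    - {"dp":[-0.003,0.009,0],"angular":[0,0,-0.0025],"fingers":1}
    - {"dp":[-0.003,0.012,0],"angular":[0,0,-0.003],"fingers":1}
    - {"dp":[-0.003,0.012,0],"angular":[0,0,-0.003],"fingers":1}
    - {"dp":[-0.003,0.012,0],"angular":[0,0,-0.003],"fingers":1}
    - {"dp":[-0.003,0.012,0],"angular":[0,0,-0.003],"fingers":1}
    - {"dp":[-0.003,0.012,0],"angular":[0,0,-0.003],"fingers":1}

```text
time: 18.6
tool_pos: [548.9, -22.7, 240.7]
tcp_rot: [-179.7, 8.1, 7.6]
ft_force: [4.9, -0.1, -4.7]
finger_gap: 14.8
grip_force: 40.7
```

>>> step_arm:
  targets:
    - {"dp":[-0.002,0.003,0],"angular":[0,0,-0.001],"fingers":1}
    - {"dp":[-0.002,0.006,0],"angular":[0,0,-0.002],"fingers":1}
    - {"dp":[-0.002,0.009,0],"angular":[0,0,-0.0025],"fingers":1}
    - {"dp":[-0.002,0.012,0],"angular":[0,0,-0.003],"fingers":1}
    - {"dp":[-0.002,0.012,0],"angular":[0,0,-0.003],"fingers":1}
    - {"dp":[-0.002,0.012,0],"angular":[0,0,-0.003],"fingers":1}
    - {"dp":[-0.002,0.012,0],"angular":[0,0,-0.003],"fingers":1}
    - {"dp":[-0.002,0.012,0],"angular":[0,0,-0.003],"fingers":1}

```text
time: 19.6
tool_pos: [549.1, -24.9, 240.7]
tcp_rot: [-179.7, 8.1, 8.2]
ft_force: [6.4, 1.2, -5.8]
finger_gap: 15.1
grip_force: 40.8
```

```bash
python3 - <<'E'
from h import *
w=snapshot('wrist');cv2.imwrite('pics/w6.png',cv2.resize(w[180:330,230:430],None,fx=4,fy=4)[:600])
E
python3 plan.py 1
```

```text
{'time': np.float64(19.65), 'tool_pos': array([549.09, -24.91, 240.66]), 'tcp_rot': array([-179.66,    8.1 ,    8.17]), 'ft_force': array([ 6.71,  0.76, -6.23]), 'finger_gap': np.float64(15.31), 'grip_force': np.float64(40.81)}
1.0 [-0.0009  0.021   0.    ] [-0.0008 -0.     -0.0055]
```

View pics/w6.png

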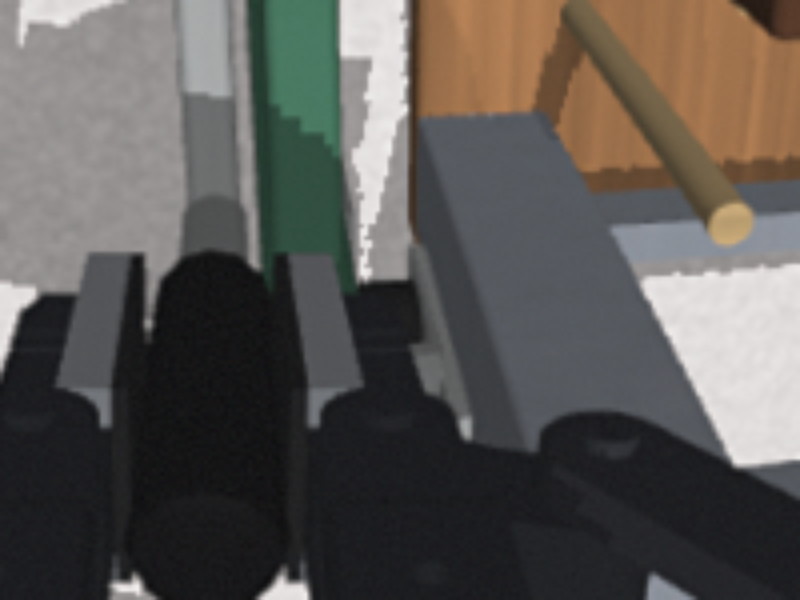

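The crop shows the buffer, at (380,300), now right beside the gate edge at (350,280), so contact is about to begin. I'll take small steps and watch fy.

>>> step_arm:
  targets:
    - {"dp":[0.003,0.003,0],"angular":[0,0,-0.001],"fingers":1}
    - {"dp":[0.003,0.006,0],"angular":[0,0,-0.002],"fingers":1}
    - {"dp":[0.003,0.009,0],"angular":[0,0,-0.0025],"fingers":1}
    - {"dp":[0.003,0.009,0],"angular":[0,0,-0.0025],"fingers":1}
    - {"dp":[0.003,0.009,0],"angular":[0,0,-0.0025],"fingers":1}
    - {"dp":[0.003,0.009,0],"angular":[0,0,-0.0025],"fingers":1}
    - {"dp":[0.003,0.009,0],"angular":[0,0,-0.0025],"fingers":1}
    - {"dp":[0.003,0.009,0],"angular":[0,0,-0.0025],"fingers":1}

```text
time: 20.65
tool_pos: [549.4, -26.8, 240.7]
tcp_rot: [-179.6, 8.2, 8.6]
ft_force: [4.9, 1.8, -5.5]
finger_gap: 14.8
grip_force: 41.2
```

>>> step_arm:
  targets:
    - {"dp":[0.003,0.003,0],"angular":[0,0,-0.001],"fingers":1}
    - {"dp":[0.003,0.006,0],"angular":[0,0,-0.002],"fingers":1}
    - {"dp":[0.003,0.009,0],"angular":[0,0,-0.0025],"fingers":1}
    - {"dp":[0.003,0.009,0],"angular":[0,0,-0.0025],"fingers":1}
    - {"dp":[0.003,0.009,0],"angular":[0,0,-0.0025],"fingers":1}
    - {"dp":[0.003,0.009,0],"angular":[0,0,-0.0025],"fingers":1}
    - {"dp":[0.003,0.009,0],"angular":[0,0,-0.0025],"fingers":1}
    - {"dp":[0.003,0.009,0],"angular":[0,0,-0.0025],"fingers":1}

```text
time: 21.65
tool_pos: [549.5, -27.6, 240.6]
tcp_rot: [-179.4, 8.2, 9.1]
ft_force: [-2.1, 7.0, -2.3]
finger_gap: 14.8
grip_force: 42.0
```

Contact: about 7 N now. A little more is needed to reach about 10 N.

>>> step_arm:
  targets:
    - {"dp":[-0.001,0.002,0],"angular":[0,0,0],"fingers":1}
    - {"dp":[-0.001,0.004,0],"angular":[0,0,0],"fingers":1}
    - {"dp":[-0.001,0.006,0],"angular":[0,0,0],"fingers":1}
    - {"dp":[-0.001,0.006,0],"angular":[0,0,0],"fingers":1}
    - {"dp":[-0.001,0.006,0],"angular":[0,0,0],"fingers":1}
    - {"dp":[-0.001,0.006,0],"angular":[0,0,0],"fingers":1}
    - {"dp":[-0.001,0.006,0],"angular":[0,0,0],"fingers":1}
    - {"dp":[-0.001,0.006,0],"angular":[0,0,0],"fingers":1}

```text
time: 22.65
tool_pos: [549.5, -28.1, 240.5]
tcp_rot: [-179.4, 8.2, 9.2]
ft_force: [-1.2, 9.8, -2.4]
finger_gap: 15.0
grip_force: 42.4
```

>>> step_arm:
  targets:
    - {"dp":[0,0.002,0],"angular":[0,0,0],"fingers":1}
    - {"dp":[0,0.003,0],"angular":[0,0,0],"fingers":1}
    - {"dp":[-0.005,0.003,0.02],"angular":[0,0.007,0],"fingers":1}
    - {"dp":[-0.01,0.003,0.04],"angular":[0,0.014,0],"fingers":1}
    - {"dp":[-0.015,0.003,0.064],"angular":[0,0.0225,0],"fingers":1}
    - {"dp":[-0.015,0.003,0.064],"angular":[0,0.0225,0],"fingers":1}
    - {"dp":[-0.015,0.003,0.064],"angular":[0,0.0225,0],"fingers":1}
    - {"dp":[-0.015,0.003,0.064],"angular":[0,0.0225,0],"fingers":1}

```text
time: 23.65
tool_pos: [544.5, -29.3, 228.3]
tcp_rot: [-179.4, 4.2, 9.1]
ft_force: [-4.6, 9.7, -1.1]
finger_gap: 15.1
grip_force: 41.5
```

>>> step_arm:
  targets:
    - {"dp":[-0.006,0,0.01],"angular":[0,0.006,0],"fingers":1}
    - {"dp":[-0.011,0,0.02],"angular":[0,0.011,0],"fingers":1}
    - {"dp":[-0.017,0,0.034],"angular":[0,0.017,0],"fingers":1}
    - {"dp":[-0.023,0,0.046],"angular":[0,0.0225,0],"fingers":1}
    - {"dp":[-0.023,0,0.046],"angular":[0,0.0225,0],"fingers":1}
    - {"dp":[-0.023,0,0.046],"angular":[0,0.0225,0],"fingers":1}
    - {"dp":[-0.023,0,0.046],"angular":[0,0.0225,0],"fingers":1}
    - {"dp":[-0.023,0,0.046],"angular":[0,0.0225,0],"fingers":1}

```text
time: 24.65
tool_pos: [541.9, -30.0, 220.0]
tcp_rot: [-179.4, -0.2, 9.1]
ft_force: [13.8, 9.8, -7.0]
finger_gap: 14.8
grip_force: 40.3
```

```bash
python3 - <<'E'
from h import *
P=camera_params('wrist');w=snapshot('wrist');s=snapshot('scene')
a=cv2.resize(w[130:330,230:430],(400,400));b=cv2.resize(s[140:240,230:330],(400,400),interpolation=cv2.INTER_CUBIC)
cv2.imwrite('pics/w7.png',np.hstack([a,b]))
E
python3 plan.py 0
```

```text
{'time': np.float64(24.75), 'tool_pos': array([541.94, -29.99, 219.92]), 'tcp_rot': array([-1.7942e+02, -1.7000e-01,  9.0700e+00]), 'ft_force': array([13.21, 11.02, -5.49]), 'finger_gap': np.float64(15.25), 'grip_force': np.float64(40.32)}
0.0 [0. 0. 0.] [0. 0. 0.]
```

View pics/w7.png

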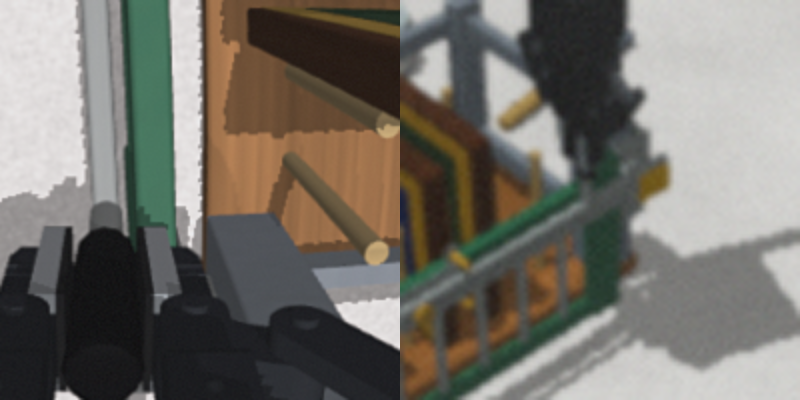

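The left half shows the handle still gripped. In the right half the bar's end passes behind the yellow lip at (652,180), and the handle is back at its level height. I'll ease off the push and the side pull to check that the latch holds.

>>> step_arm:
  targets:
    - {"dp":[0.005,0,0],"angular":[0,0,0],"fingers":1}
    - {"dp":[0.01,0,0],"angular":[0,0,0],"fingers":1}
    - {"dp":[0.01,-0.002,0],"angular":[0,0,0],"fingers":1}
    - {"dp":[0.01,-0.004,0],"angular":[0,0,0],"fingers":1}
    - {"dp":[0.01,-0.006,0],"angular":[0,0,0],"fingers":1}
    - {"dp":[0.01,-0.009,0],"angular":[0,0,0],"fingers":1}
    - {"dp":[0.01,-0.011,0],"angular":[0,0,0],"fingers":1}
    - {"dp":[0.01,-0.011,0],"angular":[0,0,0],"fingers":1}

```text
time: 25.75
tool_pos: [542.0, -29.9, 219.9]
tcp_rot: [-179.6, 0.1, 9.0]
ft_force: [1.2, -1.8, 1.6]
finger_gap: 14.9
grip_force: 40.6
```

The force dropped while the gate stayed in place, so it is latched. I'll release and go straight up.

>>> step_arm:
  targets:
    - {"dp":[0,0,0],"angular":[0,0,0],"fingers":0.7}
    - {"dp":[0,0,0],"angular":[0,0,0],"fingers":0.5}
    - {"dp":[0,0,0],"angular":[0,0,0],"fingers":0.4}
    - {"dp":[0,0,0],"angular":[0,0,0],"fingers":0.4}
    - {"dp":[0,0,-0.08],"angular":[0,0,0],"fingers":0.4}
    - {"dp":[0,0,-0.25],"angular":[0,0,0],"fingers":0.4}
    - {"dp":[0,0,-0.5],"angular":[0,0,0],"fingers":0.4}
    - {"dp":[0,0,-0.6],"angular":[0,0,0],"fingers":0.4}

```text
time: 26.75
tool_pos: [543.4, -30.3, 344.7]
tcp_rot: [-179.7, -0.3, 9.0]
ft_force: [-0.2, 0.2, 0.6]
finger_gap: 51.1
grip_force: 0.0
```

```bash
python3 - <<'E'
from h import *
P=camera_params('wrist');w=snapshot('wrist');s=snapshot('scene');snapshot('top')
rs=[]
for c in ['wrist','scene','top']:
    p=pinpoint(c,'lift_handle')
    if p: rs.append(ray(c,p[0]['at'],P if c=='wrist' else None)); print(c,p[0]['conf'])
print(tri(rs))
a=cv2.resize(w[150:350,250:450],(400,400));b=cv2.resize(s[140:240,230:330],(400,400),interpolation=cv2.INTER_CUBIC)
cv2.imwrite('pics/w8.png',np.hstack([a,b]))
E
python3 plan.py 0
```

```text
wrist 0.92
scene 0.86
top 0.6
(array([541.93320357, -30.14814911, 242.22244266]), [0.3, 0.7, 1.0])
{'time': np.float64(27.05), 'tool_pos': array([541.53, -30.01, 337.39]), 'tcp_rot': array([-179.48,    0.25,    9.01]), 'ft_force': array([ 0.15,  0.62, -0.26]), 'finger_gap': np.float64(51.05), 'grip_force': np.float64(0.0)}
0.0 [0. 0. 0.] [0. 0. 0.]
```

View pics/w8.png

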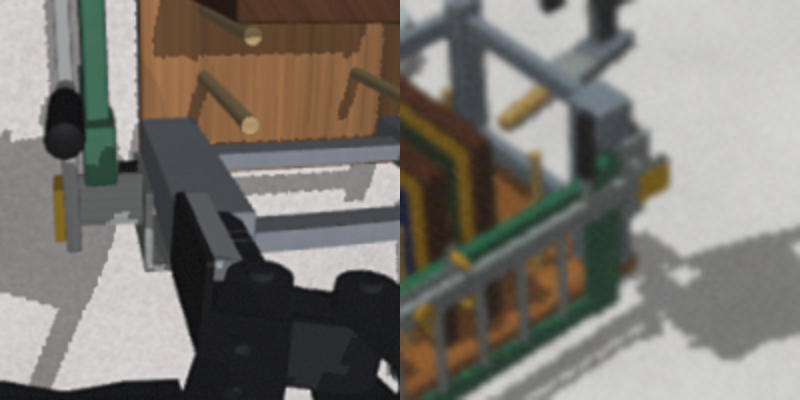

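The left half shows the bar tip at (73,240) behind the yellow lip at (60,205), with the gate standing latched. However, the handle triangulates about 8 mm higher than level, so the bar may be hanging on friction. I'll close the fingers and touch the handle's top, which should be at z=262 when home, nudging it down if needed.

>>> step_arm:
  targets:
    - {"dp":[0,0,0],"angular":[0,0,0],"fingers":1}
    - {"dp":[0,0,0],"angular":[0,0,0],"fingers":1}
    - {"dp":[0,0,0],"angular":[0,0,0],"fingers":1}
    - {"dp":[0,0,0.1],"angular":[0,0,0],"fingers":1}
    - {"dp":[0,0,0.2],"angular":[0,0,0],"fingers":1}
    - {"dp":[0,0,0.27],"angular":[0,0,0],"fingers":1}
    - {"dp":[0,0,0.3],"angular":[0,0,0],"fingers":1}
    - {"dp":[0,0,0.3],"angular":[0,0,0],"fingers":1}

```text
time: 28.05
tool_pos: [541.9, -29.7, 279.0]
tcp_rot: [-179.5, 0.1, 9.0]
ft_force: [0.4, 0.6, -0.1]
finger_gap: -0.2
grip_force: 0.0
```

>>> step_arm:
  targets:
    - {"dp":[0,0,0.004],"angular":[0,0,0],"fingers":1}
    - {"dp":[0,0,0.008],"angular":[0,0,0],"fingers":1}
    - {"dp":[0,0,0.012],"angular":[0,0,0],"fingers":1}
    - {"dp":[0,0,0.016],"angular":[0,0,0],"fingers":1}
    - {"dp":[0,0,0.02],"angular":[0,0,0],"fingers":1}
    - {"dp":[0,0,0.02],"angular":[0,0,0],"fingers":1}
    - {"dp":[0,0,0.02],"angular":[0,0,0],"fingers":1}
    - {"dp":[0,0,0.02],"angular":[0,0,0],"fingers":1}

```text
time: 29.05
tool_pos: [542.1, -29.7, 275.6]
tcp_rot: [-179.5, 0.1, 9.0]
ft_force: [-1.1, -0.8, -0.3]
finger_gap: 0.1
grip_force: 0.0
```

>>> step_arm:
  targets:
    - {"dp":[0,0,0.005],"angular":[0,0,0],"fingers":1}
    - {"dp":[0,0,0.01],"angular":[0,0,0],"fingers":1}
    - {"dp":[0,0,0.015],"angular":[0,0,0],"fingers":1}
    - {"dp":[0,0,0.02],"angular":[0,0,0],"fingers":1}
    - {"dp":[0,0,0.02],"angular":[0,0,0],"fingers":1}
    - {"dp":[0,0,0.02],"angular":[0,0,0],"fingers":1}
    - {"dp":[0,0,0.02],"angular":[0,0,0],"fingers":1}
    - {"dp":[0,0,0.02],"angular":[0,0,0],"fingers":1}

```text
time: 30.05
tool_pos: [542.1, -29.6, 271.7]
tcp_rot: [-179.5, 0.1, 9.0]
ft_force: [-0.4, -0.6, 0.7]
finger_gap: 0.0
grip_force: 0.0
```

>>> step_arm:
  targets:
    - {"dp":[0,0,0.004],"angular":[0,0,0],"fingers":1}
    - {"dp":[0,0,0.008],"angular":[0,0,0],"fingers":1}
    - {"dp":[0,0,0.01],"angular":[0,0,0],"fingers":1}
    - {"dp":[0,0,0.01],"angular":[0,0,0],"fingers":1}
    - {"dp":[0,0,0.01],"angular":[0,0,0],"fingers":1}
    - {"dp":[0,0,0.01],"angular":[0,0,0],"fingers":1}
    - {"dp":[0,0,0.01],"angular":[0,0,0],"fingers":1}
    - {"dp":[0,0,0.01],"angular":[0,0,0],"fingers":1}

```text
time: 31.05
tool_pos: [542.1, -29.6, 269.6]
tcp_rot: [-179.5, 0.1, 9.0]
ft_force: [-0.5, -0.6, 0.5]
finger_gap: 0.2
grip_force: 0.0
```

>>> step_arm:
  targets:
    - {"dp":[0,0,0.004],"angular":[0,0,0],"fingers":1}
    - {"dp":[0,0,0.008],"angular":[0,0,0],"fingers":1}
    - {"dp":[0,0,0.012],"angular":[0,0,0],"fingers":1}
    - {"dp":[0,0,0.015],"angular":[0,0,0],"fingers":1}
    - {"dp":[0,0,0.015],"angular":[0,0,0],"fingers":1}
    - {"dp":[0,0,0.015],"angular":[0,0,0],"fingers":1}
    - {"dp":[0,0,0.015],"angular":[0,0,0],"fingers":1}
    - {"dp":[0,0,0.015],"angular":[0,0,0],"fingers":1}

```text
time: 32.05
tool_pos: [542.1, -29.6, 266.6]
tcp_rot: [-179.5, 0.1, 9.0]
ft_force: [-0.2, 0.5, 0.1]
finger_gap: -0.0
grip_force: 0.0
```

>>> step_arm:
  targets:
    - {"dp":[0,0,0.004],"angular":[0,0,0],"fingers":1}
    - {"dp":[0,0,0.008],"angular":[0,0,0],"fingers":1}
    - {"dp":[0,0,0.01],"angular":[0,0,0],"fingers":1}
    - {"dp":[0,0,0.01],"angular":[0,0,0],"fingers":1}
    - {"dp":[0,0,0.01],"angular":[0,0,0],"fingers":1}
    - {"dp":[0,0,0.01],"angular":[0,0,0],"fingers":1}
    - {"dp":[0,0,0.01],"angular":[0,0,0],"fingers":1}
    - {"dp":[0,0,0.01],"angular":[0,0,0],"fingers":1}

```text
time: 33.05
tool_pos: [542.1, -29.6, 264.6]
tcp_rot: [-179.5, 0.1, 9.0]
ft_force: [0.3, 0.8, -0.3]
finger_gap: 0.1
grip_force: 0.0
```

>>> step_arm:
  targets:
    - {"dp":[0,0,0.004],"angular":[0,0,0],"fingers":1}
    - {"dp":[0,0,0.008],"angular":[0,0,0],"fingers":1}
    - {"dp":[0,0,0.012],"angular":[0,0,0],"fingers":1}
    - {"dp":[0,0,0.015],"angular":[0,0,0],"fingers":1}
    - {"dp":[0,0,0.015],"angular":[0,0,0],"fingers":1}
    - {"dp":[0,0,0.015],"angular":[0,0,0],"fingers":1}
    - {"dp":[0,0,0.015],"angular":[0,0,0],"fingers":1}
    - {"dp":[0,0,0.015],"angular":[0,0,0],"fingers":1}

```text
time: 34.05
tool_pos: [542.1, -29.6, 262.0]
tcp_rot: [-179.5, 0.1, 9.0]
ft_force: [-2.9, -0.9, 5.4]
finger_gap: 0.2
grip_force: 2.7
```

The fingers met the handle's top at z≈262 mm with 5 N, so the bar is fully home. I'll retreat and hand in.

>>> step_arm:
  targets:
    - {"dp":[0,0,-0.1],"angular":[0,0,0],"fingers":1}
    - {"dp":[0,0,-0.3],"angular":[0,0,0],"fingers":1}
    - {"dp":[0,0,-0.5],"angular":[0,0,0],"fingers":1}
    - {"dp":[0,0,-0.6],"angular":[0,0,0],"fingers":1}
    - {"dp":[0,0,-0.6],"angular":[0,0,0],"fingers":1}
    - {"dp":[0,0,-0.6],"angular":[0,0,0],"fingers":1}
    - {"dp":[0,0,-0.6],"angular":[0,0,0],"fingers":1}
    - {"dp":[0,0,-0.6],"angular":[0,0,0],"fingers":1}

```text
time: 35.05
tool_pos: [542.0, -30.4, 380.5]
tcp_rot: [-179.5, 0.2, 9.0]
ft_force: [0.6, 0.1, -0.1]
finger_gap: -0.0
grip_force: 0.0
```

Run:
```python
from h import *
P=camera_params('wrist');snapshot('wrist')
p=pinpoint('wrist','lift_handle'); print(atz(ray('wrist',p[0]['at'],P),232).round(1), sense()['ft_force'])
print(hand_in())
```

```text
[537.7 -31.4 232. ] [ 0.35730156 -0.65791755  0.30290001]
the job is handed in; nothing more can be done
None
```

The gate is shut and latched, with the bar fully home behind the lip (a light touch met the handle's top at its level height). The push peaked at about 11 N at the handle, the arm is clear, and the job was handed in at about 35 s.

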